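Find the rocking jar lid and press it home

TASK

One of the four bamboo jar lids on the vanity is not properly on. Press gently on the rims of the lids, off to one side of the knob, to find the one that rocks, then push that lid straight down by its knob until it is fully seated. Never pull up or lift a lid, never press hard, and leave everything else standing where it is.

Things in the scene. Friction and masses are not known exactly. Their poses are not given: they have to be found in the camera images.
- lid_a: one of four look-alike bamboo lids on white ceramic jars: disc 84 mm across, 24 mm thick, with a knob 16 mm across and 14 mm tall in its middle. Origin on the lid's axis, 10 mm below the disc's flat top and 24 mm below the knob's top; z is the lid's upward axis. Any one of the four may be the unseated one
- lid_b: sizes and origin as lid_a. True of all four: an unseated lid stands level about 5 mm above its seat, the gap hidden by its skirt. A press of about 2 N on the disc 30 mm from the axis tips it some 0.1 rad, that edge sinking about 4 mm, and it springs level when let go
- lid_c: sizes and origin as lid_a. True of all four: jar heights differ by up to 10 mm, so height does not tell which lid is unseated: all disc tops lie 75 to 85 mm above the marble. The jars are let into the marble and cannot move. A seated lid is rigid when pressed. Lids could be pulled up off their jars, which is not wanted
- lid_d: sizes and origin as lid_a. True of all four: to seat an unseated lid, a press straight down on its knob with more than about 10 N slides it down 5 mm to a hard stop, where it stays and no longer rocks; pressing only on the rim does not seat it
- tumbler: bystander: frosted glass tumbler, 68 mm across, 90 mm tall; origin at the centre of its underside; leave alone
- brush_cup: bystander: black toothbrush cup, 72 mm across, 105 mm tall; origin at the centre of its underside; leave alone
- comb: bystander: bamboo comb lying flat, 150 x 34 x 5 mm; origin at the centre of its underside; leave alone
- soap_pump: bystander: stainless soap pump, 62 mm across, 153 mm tall, its spout along its x; origin at the centre of its underside; leave alone
- soap: bystander: white bar of soap, 75 x 50 x 24 mm; origin at the centre of its underside; leave alone
- lotion: bystander: amber bottle with a black cap, 48 mm across, 120 mm tall; origin at the centre of its underside; leave alone

How it is judged:
On the way, in this order (a step that is already met when the one before it is completed fails the run):
1. a lid is rocked by pressing on its rim (tips more than 0.05 rad) (((angle between lid_a's own z axis and vertical above 0.05 rad and contact force between lid_a and the fingers above 0.3 N) or (angle between lid_b's own z axis and vertical above 0.05 rad and contact force between lid_b and the fingers above 0.3 N) or (angle between lid_c's own z axis and vertical above 0.05 rad and contact force between lid_c and the fingers above 0.3 N) or (angle between lid_d's own z axis and vertical above 0.05 rad and contact force between lid_d and the fingers above 0.3 N))), for 0.05 s.
2. the rocking lid is pushed home (((distance of lid_a from where it was at the start of the episode between 0.004 and 0.009 m and distance of each of lid_b, lid_c, lid_d from where it was at the start of the episode below 0.0015 m) or (distance of lid_b from where it was at the start of the episode between 0.004 and 0.009 m and distance of each of lid_a, lid_c, lid_d from where it was at the start of the episode below 0.0015 m) or (distance of lid_c from where it was at the start of the episode between 0.004 and 0.009 m and distance of each of lid_a, lid_b, lid_d from where it was at the start of the episode below 0.0015 m) or (distance of lid_d from where it was at the start of the episode between 0.004 and 0.009 m and distance of each of lid_a, lid_b, lid_c from where it was at the start of the episode below 0.0015 m))), for 0.2 s.
At the end, for the whole second after the job is handed in: The lid that rocked has gone down at least 4 mm of its 5 mm to its seat, the other three lids are within 1.5 mm of where they were, all four lids are level within 0.02 rad, and every bystander is upright and within 30 mm of where it stood (((distance of lid_a from where it was at the start of the episode between 0.004 and 0.009 m and distance of each of lid_b, lid_c, lid_d from where it was at the start of the episode below 0.0015 m) or (distance of lid_b from where it was at the start of the episode between 0.004 and 0.009 m and distance of each of lid_a, lid_c, lid_d from where it was at the start of the episode below 0.0015 m) or (distance of lid_c from where it was at the start of the episode between 0.004 and 0.009 m and distance of each of lid_a, lid_b, lid_d from where it was at the start of the episode below 0.0015 m) or (distance of lid_d from where it was at the start of the episode between 0.004 and 0.009 m and distance of each of lid_a, lid_b, lid_c from where it was at the start of the episode below 0.0015 m)) and angle between each of lid_a, lid_b, lid_c, lid_d's own z axis and vertical below 0.02 rad and distance of each of tumbler, brush_cup, comb, soap_pump, soap, lotion from where it was at the start of the episode below 0.03 m and angle between each of tumbler, brush_cup, comb, soap_pump, soap, lotion's own z axis and vertical below 0.1 rad); the robot touches nothing.
It fails at once if a lid is lifted (more than 9 mm) (distance of any of lid_a, lid_b, lid_c, lid_d from where it was at the start of the episode above 0.009 m).
It fails at once if a lid is pressed hard (more than 45 N) (contact force between any of lid_a, lid_b, lid_c, lid_d and the fingers above 45 N).
It fails at once if a bystander is pushed more than 30 mm, lifted or tipped (distance of any of tumbler, brush_cup, comb, soap_pump, soap, lotion from where it was at the start of the episode above 0.03 m or angle between any of tumbler, brush_cup, comb, soap_pump, soap, lotion's own z axis and vertical above 0.3 rad).
It also fails if it takes over 64 s, if anything falls off the work surface, if the arm or the gripper's body presses on something with over 40 N, if the wrist force passes 120 N, or if a joint passes its speed limit or range.

ROBOT

A 6-joint arm with a two-finger parallel gripper is mounted at the origin on the work surface. World frame = base frame: x ahead of the robot, y to its left, z up, the work surface at z = 0. Lengths are in m, angles in rad, forces in N, time in s.
With the tool pointing down it reaches from about 0.375 to 0.975 m from the base axis. Payload 3.8 kg.
Tool frame: the origin (TCP) lies midway between the tips of the shut fingers; the grasp point (between the pads) lies 19 mm behind it; z points along the fingers, y is the line along which they close (so a half turn about z gives the same grasp; the last joint's range is limited). The gripper opens to 88 mm and grips with 3 to 60 N. Pads are 18 mm wide; open, the fingers measure 123 mm over their backs; the gripper's body (75 mm by 187 mm) begins 45 mm behind the grasp point.
Start: joints at [-1.219, 0.264, 1.604, -0, 1.274, -0.037], TCP at [0.256, -0.625, 0.239] pointing down, gripper open.
Joint ranges: [-2.63, 2.63], [-0.94, 2.18], [0.31, 2.57], [-1.31, 4.45], [0, 2.66], [-2.55, 2.55]. Speed limits (rad/s): [2.57, 2.57, 3.14, 3.14, 3.14, 3.14].

INTERFACE

Orientations are given as a rotation vector (axis times angle).
In Python, from cell import manip, inverse_kinematics, cams, order gives the robot as it stands. Calls block until the motion is done:
- manip.move_pose(position, orientation): joint-space move of the TCP to a pose.
- manip.move_linear(position, rate=0.15, rot=None): straight line of the TCP; rot=None keeps the orientation; rate is the mean speed in m/s.
- manip.set_joints(angles): joint-space move.
- manip.set_gripper(opening, force=None): finger opening in m; force is the grip in N (None keeps the last); returns when the fingers have stopped.
- manip.dwell(seconds).
- inverse_kinematics(position, orientation): joint angles nearest the present ones, or None.
- manip.state(): the state.
- cams.capture(name): name is "scene" or "top" or "wrist"; returns a dict with "image" (384x512x3 uint8, blue, green, red), "z_map" (384x512 float32, m along the optical axis (not along the pixel's ray), 0 where there is no reading), "intrinsics" (3x3 intrinsics, pixels), "position" and "orientation" of the camera in the world; the wrist camera has in their place "T_tool_cam" (4x4, takes a point from camera to tool coordinates, whose origin is the TCP and whose axes are the flange's). Camera axes: x right, y down, z forward; pixel columns grow to the right and rows downward; lengths in m; the calibration is good to about 2 mm. A picture is of the moment at which its call begins: read the wrist's pose just before it.
A pose or a line that the arm cannot do raises manip.IKError and nothing moves.
- order.close_job(): hands the job in; it is judged then, once.
The state is a dict: "clock": time; "joint_pos": joint angles; "joint_velocities": joint speeds; "tau": joint torques, N m; "tool_pos": TCP position; "tcp_rot": TCP orientation; "contact_force": force on the tool from outside, world axes, zero at the start; "moment": the same for the moment, N m; "gripper_width": finger opening in m; "grasp_force": force on a finger pad.
Only numpy, scipy, OpenCV 4.12 (cv2) and the standard library are available. Lean on these libraries where they do the work, as an engineer would, in place of code of your own. Each camera call takes 0.05 s, during which the arm holds its last target. There are 200 camera calls.

## Working session

There is one attempt and no reset: what is moved stays moved. The work goes in short steps, each a Python script; the robot and the scene stay as the last script left them, time stands still between calls to the robot, and variables do not carry over. Pictures are saved under pics/ and viewed, at most 10 in all, crops included, and the job is handed in when it is done.

```bash
ls; mkdir -p pics; python3 - <<'E'
from cell import manip,cams
import cv2,numpy as np
for n in("top","scene"):
    c=cams.capture(n);cv2.imwrite(f"pics/{n}.png",c["image"]);np.savez(f"{n}.npz",**{k:v for k,v in c.items() if isinstance(v,(np.ndarray,list,tuple))})
    print(n,c["position"],c["orientation"],c["intrinsics"])
s=manip.state();print(s)
E
```

```text
pics
top [0.387092   0.01946216 1.3606633 ] [-2.13957128  2.13598166 -0.19348446] [[477.93963537   0.         257.02603651]
 [  0.         477.93963537 192.26960907]
 [  0.           0.           1.        ]]
scene [ 0.92086078 -0.3858118   0.79805078] [-2.39828361 -0.83844074  0.27836703] [[384.38812882   0.         252.15010283]
 [  0.         384.38812882 191.97666192]
 [  0.           0.           1.        ]]
{'clock': 0.1, 'joint_pos': array([-1.21888708e+00,  2.64674240e-01,  1.60523434e+00, -1.44457034e-05,
        1.27370661e+00, -3.69204479e-02]), 'joint_velocities': array([ 0.00018008, -0.00178649, -0.00234079,  0.00302441, -0.0018152 ,
        0.00044893]), 'tau': array([ 2.53246544e-04, -5.03618431e+01, -3.58071971e+01,  7.30307610e-02,
        2.33331980e-02, -6.67590962e-05]), 'tool_pos': array([ 0.25565517, -0.62401568,  0.2375166 ]), 'tcp_rot': array([-3.08044875e+00, -6.06552986e-01,  5.19384023e-04]), 'contact_force': array([-0.01141015,  0.11168198,  0.21574544]), 'moment': array([-0.0370338 ,  0.0339648 , -0.02367233]), 'grasp_force': 0.0, 'gripper_width': 0.08811123784717848}
```

View pics/top.png

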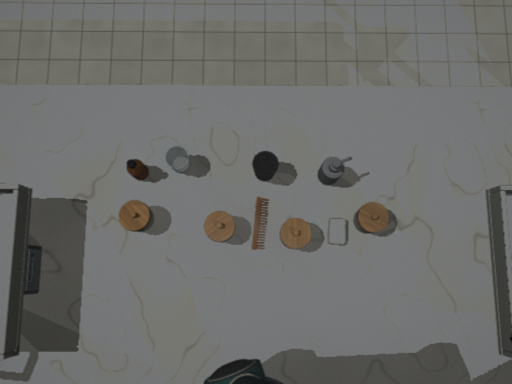

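View pics/scene.png

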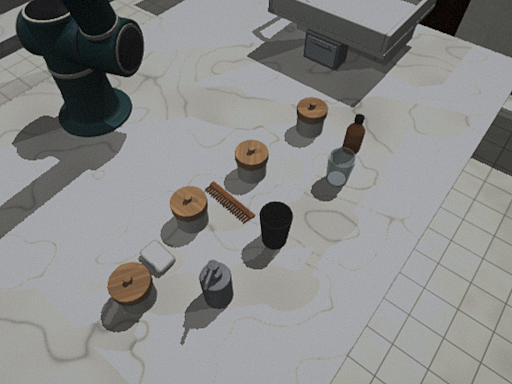

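The top view shows the lids at about (135,216), (220,227), (295,234) and (374,218). The bystanders are mostly on the far side. The comb is between the middle two lids, and the soap is next to the lid at (374,218).

```bash
cat > loc.py <<'E'
import numpy as np,cv2
from scipy.spatial.transform import Rotation as R
def cloud(c):
    z=c["z_map"];K=c["intrinsics"];v,u=np.mgrid[:z.shape[0],:z.shape[1]]
    P=np.stack([(u-K[0,2])/K[0,0]*z,(v-K[1,2])/K[1,1]*z,z],-1)
    return P@R.from_rotvec(c["orientation"]).as_matrix().T+c["position"]
E
python3 - <<'E'
from loc import *
from cell import inverse_kinematics as ik
for n,px in(("top",[(135,216),(220,227),(295,234),(374,218)]),("scene",[(312,108),(252,154),(188,204),(129,284)])):
    c=dict(np.load(n+".npz"));W=cloud(c)
    hsv=cv2.cvtColor(c["image"],cv2.COLOR_BGR2HSV)
    print(n,"marble",np.median(W[...,2][(c["z_map"]>0)&(abs(W[...,0]-.5)<.2)&(abs(W[...,1])<.3)]))
    for u,v in px:
        m=np.zeros(W.shape[:2],bool);m[v-28:v+28,u-28:u+28]=1
        m&=(hsv[...,1]>70)&(W[...,2]>.06)&(W[...,2]<.12)
        p=W[m];h=np.median(p[:,2]);d=p[abs(p[:,2]-h)<.006]
        (cx,cy),r=cv2.minEnclosingCircle(d[:,:2].astype(np.float32))
        k=p[p[:,2]>h+.009];print(len(d),"h %.4f c %.4f %.4f r %.4f mean"%(h,cx,cy,r),d.mean(0).round(4),"knob",len(k),k.mean(0).round(4) if len(k) else None)
E
```

```text
top marble 0.00026155589327725437
710 h 0.0815 c 0.5430 0.3357 r 0.0423 mean [0.5425 0.3354 0.0813] knob 27 [0.5432 0.3358 0.0952]
688 h 0.0814 c 0.5152 0.1069 r 0.0415 mean [0.5145 0.1071 0.0813] knob 28 [0.5141 0.1059 0.0956]
691 h 0.0837 c 0.4957 -0.0976 r 0.0417 mean [ 0.4956 -0.0971  0.0836] knob 28 [ 0.4957 -0.0981  0.0978]
693 h 0.0835 c 0.5398 -0.3084 r 0.0420 mean [ 0.5392 -0.3076  0.0833] knob 29 [ 0.539  -0.3082  0.0969]
scene marble 0.002343087693203294
489 h 0.0829 c 0.5470 0.3375 r 0.0421 mean [0.5485 0.3329 0.083 ] knob 24 [0.5454 0.3385 0.0964]
636 h 0.0831 c 0.5180 0.1090 r 0.0419 mean [0.5194 0.1055 0.0832] knob 32 [0.5174 0.1093 0.0963]
842 h 0.0851 c 0.4984 -0.0954 r 0.0413 mean [ 0.5006 -0.0979  0.0852] knob 43 [ 0.4988 -0.0955  0.0987]
1280 h 0.0853 c 0.5420 -0.3055 r 0.0418 mean [ 0.5441 -0.3072  0.0854] knob 57 [ 0.5418 -0.3058  0.0987]
```

Both cameras agree within 2–3 mm, radii are about 42 mm, and disc tops sit about 82–84 mm up. I'll probe each lid on its robot-facing rim with the fingers shut, starting with the closest.

```bash
cat > press.py <<'E'
from cell import manip,inverse_kinematics as ik
import numpy as np
L={1:(.544,.336,.082),2:(.516,.1075,.082),3:(.497,-.097,.0845),4:(.5405,-.3072,.0845)}
def fz():
    s=manip.state();return s["contact_force"][2],s["tool_pos"][2],s["clock"]
def press(x,y,z0,fmax,zmin,step=.0007):
    """step down from z0 until the upward force passes fmax"""
    manip.move_linear([x,y,z0],rate=.12);manip.dwell(.25);b=fz()[0];log=[];z=z0
    while z>zmin:
        z-=step;manip.move_linear([x,y,z],rate=.02);manip.dwell(.04)
        f,h,t=fz();log.append((round(h*1e3,1),round(f-b,1)))
        if f-b>fmax:break
    manip.dwell(.15);f,h,t=fz();log.append((round(h*1e3,1),round(f-b,1)))
    return log
E
python3 - <<'E'
from press import *
manip.set_gripper(0)
ROT=min([[np.pi,0,0],[0,np.pi,0]],key=lambda r:abs(ik([.51,-.307,.2],r)[5]) if ik([.51,-.307,.2],r) is not None else 9)
print(ROT,[ik([L[i][0]-.031,L[i][1],.1],ROT) for i in L])
x,y,h=L[4];x-=.031
manip.move_pose([x,y,.19],ROT);print(manip.state()["tool_pos"],fz())
print(press(x,y,h+.004,3.5,h-.006))
manip.move_linear([x,y,h+.03]);print(fz())
E
```

```text
[3.141592653589793, 0, 0] [array([ 5.39246592e-01,  2.68488632e-01,  1.86908411e+00, -4.44089210e-16,
        1.00401992e+00,  2.11004292e+00]), array([ 1.67978366e-01,  6.02588222e-02,  2.11427355e+00, -4.44089210e-16,
        9.67060284e-01,  1.73877469e+00]), array([-2.57560078e-01,  2.06919449e-02,  2.15560308e+00, -4.44089210e-16,
        9.65297632e-01,  1.31323625e+00]), array([-5.84446127e-01,  2.36832260e-01,  1.90925910e+00, -4.44089210e-16,
        9.95501297e-01,  9.86350200e-01])]
[ 0.50938143 -0.30801319  0.19024307] (np.float64(-0.435237431461216), np.float64(0.19024306876466263), 2.9167)
[(np.float64(87.9), np.float64(-0.6)), (np.float64(87.0), np.float64(-1.6)), (np.float64(86.3), np.float64(-1.5)), (np.float64(85.7), np.float64(-0.4)), (np.float64(85.0), np.float64(-0.0)), (np.float64(84.3), np.float64(-1.0)), (np.float64(83.9), np.float64(1.6)), (np.float64(83.8), np.float64(5.4)), (np.float64(83.8), np.float64(5.2))]
(np.float64(-0.03644717299100231), np.float64(0.11509040844688426), 7.0083)
```

Lid 4 is rigid, with a sharp force rise at 83.8 mm and no sinking. Next are lids 3, 2 and 1, stopping at the one that rocks.

```bash
python3 - <<'E'
from press import *
for i in(3,2,1):
    x,y,h=L[i];x-=.031
    manip.move_linear([*manip.state()["tool_pos"][:2],.16],rate=.2)
    manip.move_pose([x,y,.16],[np.pi,0,0])
    l=press(x,y,h+.003,4,h-.0055)
    print(i,[(float(a),float(b)) for a,b in l])
    manip.move_linear([x,y,.125]);print(fz()[2])
    c=[a for a,b in l if b>1.1]
    if c and c[0]-l[-1][0]>2 or l[-1][1]<4: break
E
```

```text
3 [(86.9, 0.8), (86.0, 0.0), (85.3, 0.3), (84.7, 0.8), (84.0, 0.4), (83.8, 4.7), (83.7, 5.7)]
11.5833
2 [(84.4, -0.3), (83.5, -0.1), (82.8, 0.3), (82.2, -0.0), (81.9, 4.6), (81.8, 6.6)]
15.8167
1 [(84.4, 0.3), (83.5, 1.7), (82.8, 1.5), (82.2, 1.0), (81.6, 1.4), (80.9, 2.7), (80.2, 4.4), (80.1, 4.0)]
20.725
```

Lid 1 is compliant: it sinks softly by nearly 2 mm, where the others were rigid. I'll press its rim again, slightly further out and deeper, so the tilt clearly passes 0.05 rad, then let it spring back.

```bash
python3 - <<'E'
from press import *
x,y,h=L[1];x-=.035
manip.move_linear([x,y,.11])
l=press(x,y,h+.002,8,h-.0055);print([(float(a),float(b)) for a,b in l])
manip.dwell(.3);print(fz())
manip.move_linear([x,y,.125]);print(fz())
E
```

```text
[(83.5, 0.9), (82.5, 0.9), (81.9, 1.8), (81.2, 1.9), (80.5, 2.0), (79.9, 2.9), (79.1, 3.4), (78.4, 4.3), (78.0, 6.6), (77.8, 9.5), (77.9, 8.3)]
(np.float64(8.02459116908149), np.float64(0.07781818033150537), 24.9583)
(np.float64(-0.6486763963208586), np.float64(0.12509096010980875), 25.425)
```

It sank about 4 mm and then met a stop, roughly 0.1 rad, so this is the unseated lid. Now I'll push straight down on its knob, which should top out near 96 mm.

```bash
python3 - <<'E'
from press import *
x,y,h=L[1]
manip.move_linear([x,y,.125])
l=press(x,y,h+.017,24,h+.014-.011);print([(float(a),float(b)) for a,b in l])
print(manip.state()["tool_pos"])
manip.move_linear([x,y,.125],rate=.08);print(fz())
E
```

```text
[(98.4, -0.3), (97.5, -0.1), (96.8, 0.1), (96.1, 0.4), (95.5, -0.5), (95.4, 3.8), (95.1, 6.3), (94.7, 7.6), (94.2, 8.1), (93.5, 7.2), (92.8, 8.3), (92.1, 8.3), (91.5, 9.1), (91.0, 10.8), (91.0, 13.0), (90.9, 16.1), (90.9, 19.2), (90.8, 22.1), (90.8, 26.0), (90.8, 25.5)]
[0.5444325  0.33620958 0.09078113]
(np.float64(-0.6274495380696994), np.float64(0.1248643447758391), 32.7583)
```

The knob went down from 95.5 to 90.8 mm to a hard stop. I'll back off and check that it stayed down, using the top camera against the first picture.

```bash
python3 - <<'E'
from press import *
from loc import *
from cell import cams
manip.move_linear([.544,.336,.2]);manip.move_pose([.42,.1,.3],[np.pi,0,0])
a=cloud(dict(np.load("top.npz")));c=cams.capture("top");b=cloud(c);cv2.imwrite("pics/after.png",c["image"])
for u,v in[(135,216),(220,227),(295,234),(374,218)]:
    s=np.s_[v-9:v+10,u-9:u+10,2];print([round(float(np.median(q[s]))*1e3,2) for q in(a,b)])
print(fz())
E
```

```text
[81.74, 76.8]
[81.68, 669.48]
[84.27, 83.57]
[83.66, 83.63]
(np.float64(0.09654815904706984), np.float64(0.2992873085277048), 34.5583)
```

View pics/after.png

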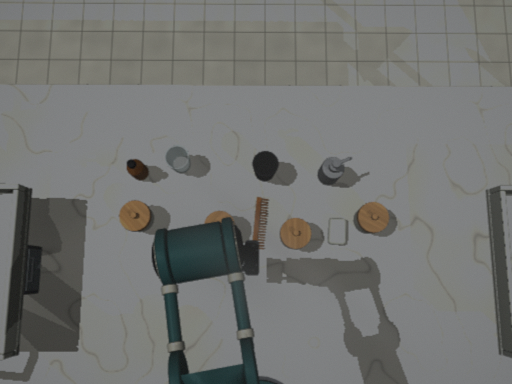

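The left lid (135,216) is 4.9 mm lower and has stayed down. The arm hides most of lid 2 at (220,227); the other two lids and the bystanders are where they were. The robot is touching nothing, so I'm handing in.

```bash
python3 -c "
from cell import order
print(order.close_job())"
```

```text
the job is handed in; nothing more can be done
None
```

The unseated lid was the leftmost one, near (0.544, 0.336): it rocked under a rim press, I pushed it down about 4.9 mm by its knob to its stop, and the job is handed in (result not shown); the other three lids were rigid, though the arm hid one of them in the final picture.

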